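# Shut the label printer, switch it on and feed the first label

### The arm

A 6-joint arm with a two-finger parallel gripper is mounted at the origin on a cart in front of the work surface, level with it; the furniture and walls round the work are solid. World frame = base frame: x ahead of the robot, y to its left, z up, the work surface at z = 0. Lengths are in m, angles in rad, forces in N, time in s.
With the tool pointing down it reaches from about 0.375 to 0.9 m from the base axis. Payload 3.1 kg.
Tool frame: the origin (TCP) lies midway between the tips of the shut fingers; the grasp point (between the pads) lies 19 mm behind it; x points along the fingers, y is the direction in which the jaws open and shut, and the axes are right-handed (so a half turn about x gives the same grasp; the last joint's range is limited). The gripper opens to 87 mm and grips with 3 to 60 N. Pads are 19 mm wide; open, the fingers measure 117 mm over their backs; the gripper's body (75 mm by 190 mm) begins 51 mm behind the grasp point.
Start: joints at [-1.403, 0.527, 1.433, -0, 1.181, -0.178], TCP at [0.212, -0.588, 0.223] pointing down, gripper open.
Joint ranges: [-3.08, 3.08], [-0.75, 2.2], [0.22, 2.44], [-1.43, 4.57], [0, 2.65], [-2.85, 2.85]. Speed limits (rad/s): [2.79, 2.79, 3.14, 3.14, 3.14, 3.14].

### API

Orientations are given as a unit quaternion [x, y, z, w].
In Python, from rig import get_obs, imaging, robot gives the robot as it stands.
- The arm moves only by the shell command python3 -m inch 'ROWS' [FORCE]. ROWS is JSON, a list of rows, each a list of 3 entries, a list of its own where there are three numbers: the finger opening in mm, from 0 to 87, then the shift along the tool's x, y, z in mm, then the turn, a rotation vector about the tool's x, y, z in degrees. In form: [[grip, [dx, dy, dz], [wx, wy, wz]], ...]. A call has 1 to 12 rows; each row shifts and turns the pose as measured when the row begins, along the tool's axes as they then stand; what a row does not reach is not made up. A row lasts 1/8 s, in which the tool goes at most 62.5 mm and 10.7 degrees, less where a joint would pass 70% of its speed; a pose out of reach is approached as far as the arm can. A call with a gripper value outside its range is refused whole. The fingers move at their own pace and stop on an object; FORCE is the grip in N (left out, the last holds). Time passes only in rows, so rows that do not move let the fingers close. It gives the time, the measured TCP pose, the force and the opening at its end, in the units of the state.
- get_obs(): the state, without advancing time (a new reading comes with each control period).
- imaging.camera(name): name is "side" or "top"; returns the picture (400x640x3 uint8, red, green, blue); there is no depth.
- imaging.camera_params(name): a dict with "camera_matrix" (3x3 intrinsics, pixels), "xyz" and "rotation" of the camera in the world. Camera axes: x right, y down, z forward; pixel columns grow to the right and rows downward; lengths in m; the calibration is good to about 2 mm. A picture is of the moment at which its call begins. camera_params takes no time and is no camera call.
- robot.hand_in(): hands the job in, once; it reports no verdict.
Trained networks look in the newest picture that a camera, given by its name, has taken for a name from the list of things; names that differ only in an ending like _2 or _b are one class to them, and where a whole thing is asked for, a point or a joint stands for the part that bears it (a point fixed in the world has none). Each returns a list of dicts, best first, with "confidence" (0 to 1); they miss things now and then, are a little off and sometimes report something else, mostly with a low value. They report only what shows in the picture. A call takes as long as a camera call.
- imaging.cut_out(camera, target): "pixels" (400x640 bool, what is visible of it) and "box" ([centre column, centre row, width, height] in pixels, round what is visible of it).
- imaging.tip_of(camera, target): "pixel" ([column, row] in pixels: a listed point, or the origin of a listed thing).
The state is a dict: "time": time; "q": joint angles; "joint_velocities": joint speeds; "joint_torque": joint torques, N m; "position": TCP position; "tool_rot": TCP orientation; "ft_force": force on the tool from outside, world axes, zero at the start; "moment": the same for the moment, N m; "grip_width": finger opening in m.
Only numpy, scipy, OpenCV 4.12 (cv2) and the standard library are available. Lean on these libraries where they do the work, as an engineer would, in place of code of your own. Each camera call takes 0.05 s, during which the arm holds its last target. There are 200 camera calls.

### The job

A new roll is in the label printer: push its open cover down until the latch catches and the cover stays shut by itself, then switch the printer on by pressing the raised half of the red rocker right over, and after that press the green feed key all the way down and let it come up again. Only press and push, with the fingertips: leave the orange pause key alone, neither lift nor shift the printer, and do not disturb the two herb packets and the spool of string beside it.

Things in the scene. Friction and masses are not known exactly. Their poses are not given: they have to be found in the camera images.
- printer: pale grey desktop label printer, 220 deep (x) x 190 wide (y) x 112 mm high when shut, 2.4 kg, standing loose on rubber feet. Origin: centre of its underside. +x points to its back (hinge), +y to its own left side with the blue latch tab, z up. The left two thirds are the cover; the right third is a fixed side deck, 96 mm high, with black panel, keys and rocker.
- cover (a joint): angle of the hinged cover, rad: 0 shut, grows as its front rises. A balance spring and a stiff hinge hold it at its start, 0.55 to 0.85; if let go unlatched it springs up again to about 0.35. It takes about 1 to 2 N at its front edge to swing it down and 4 to 6 N there over the last 4 degrees to snap it past the latch.
- cover_front (a point): point on the cover's flat top near its front edge, midway across, by the ribbed grey bar; it moves with the cover. The front edge is 20 mm further forward, the sides 65 mm away; 194 mm from the hinge. When shut: x -0.090, y +0.030, z 0.112 in the printer's frame.
- cover_hinge (a point): point on the cover's hinge axis, at the back of the printer midway across the cover: x +0.104, y +0.030, z 0.092 in the printer's frame. The axis runs along the printer's y.
- latch (a joint): travel of the spring latch behind the blue tab on the printer's left wall, m: 0 home; pushed forward up to about 0.005 by the cover's striker bar as it passes, then springs back to 0 over the bar and holds the cover at under 0.02 rad.
- rocker (a joint): angle of the red mains rocker (30 x 22 mm, seesaw along the printer's x, on the side deck), rad: 0 off, 0.36 fully on. A spring ball snaps it over its middle; about 2 to 4 N at its raised end flips it.
- rocker_on (a point): middle of the top of the rocker's rear half, which stands raised at the start and carries a white bar; moves with the rocker. Pressing this half down switches on: its raised rear edge sinks about 5 mm until this half lies level, 6 mm above the deck.
- feed_key (a joint): travel of the green feed key (nearer the front of the side deck), m: 0 up, 0.004 fully down; sprung, 1.2 N to start and 4 N at the bottom.
- feed_key_top (a point): centre of the top of the green feed key, 20 (x) x 24 (y) mm, 6 mm above the deck, with a white arrow mark; moves with the key.
- pause_key (a joint): travel of the orange pause key, m: 0 up, 0.004 down, same spring as the feed key. To be left alone.
- pause_key_top (a point): centre of the top of the orange pause key, 20 x 24 mm, 6 mm above the deck, 44 mm behind the feed key (between it and the rocker).
- herb_packet_0: loose brown paper herb packet tied with string, 68 x 84 x 52 mm high, on the counter to the printer's left. Origin: centre of its underside.
- herb_packet_1: a like packet, 63 x 78 x 48 mm high, further back on the printer's left. Origin: centre of its underside.
- string_spool: loose spool of string with wooden ends, 41 mm across, 45 mm high, left of the packets. Origin: centre of its underside.

How it is judged:
By the outcome, as a careful person would: the job done as asked, in the order asked, and still so for the second after the job is handed in, with the robot touching nothing.
It also fails if it takes over 48 s, if anything falls off the work surface, if the arm or the gripper's body presses on something with over 40 N, if the wrist force passes 120 N, or if a joint passes its speed limit or range.

## Working session

There is one attempt and no reset: what is moved stays moved. The work goes in short steps, Python scripts to look and compute and a shell command to move; the robot and the scene stay as the last step left them, time stands still between calls to the robot, and variables do not carry over. Pictures are saved under pics/ and viewed, about 8 in all and at most 12, crops included, and the job is handed in when it is done.

```bash
mkdir -p pics; ls; python3 - <<'E'
from rig import get_obs, imaging
import cv2, numpy as np
np.set_printoptions(precision=4,suppress=True)
o=get_obs(); print(o['time'],o['position'],o['tool_rot'],o['grip_width'])
for c in ('side','top'):
    im=imaging.camera(c); cv2.imwrite(f'pics/{c}0.png',im[...,::-1])
    p=imaging.camera_params(c); print(c,p)
    for t in ('cover_front','cover_hinge','rocker_on','feed_key_top','pause_key_top','printer'):
        print(t,[(np.round(d['pixel'],1),round(d['confidence'],2)) for d in imaging.tip_of(c,t)[:2]])
print(get_obs()['time'])
E
```

```text
pics
0.0 [ 0.2123 -0.5871  0.2216] [-0.6965 -0.1228  0.6965 -0.1212] 0.08702987521412357
side {'camera_matrix': array([[519.4377,   0.    , 316.209 ],
       [  0.    , 519.4377, 201.2379],
       [  0.    ,   0.    ,   1.    ]]), 'xyz': array([ 0.7811, -0.3107,  0.7118]), 'rotation': array([ 0.8869,  0.199 , -0.083 , -0.4085])}
cover_front [(array([305.1, 184.6]), 0.65)]
cover_hinge [(array([388.3, 224.9]), 0.72), (array([338.3, 286.1]), 0.38)]
rocker_on [(array([368.9, 272.8]), 0.77)]
feed_key_top [(array([302.5, 287.6]), 0.63)]
pause_key_top [(array([330.3, 279. ]), 0.45)]
printer [(array([338.1, 287.8]), 0.7)]
top {'camera_matrix': array([[390.742 ,   0.    , 311.6431],
       [  0.    , 390.742 , 207.8088],
       [  0.    ,   0.    ,   1.    ]]), 'xyz': array([0.3282, 0.3615, 0.941 ]), 'rotation': array([-0.6569,  0.7463, -0.0821,  0.0692])}
cover_front [(array([359.1, 182.1]), 0.58)]
cover_hinge [(array([303.2, 154.3]), 0.8)]
rocker_on [(array([353.3, 147.1]), 0.54)]
feed_key_top [(array([390.3, 176.6]), 0.67)]
pause_key_top [(array([357.7, 183.2]), 0.68), (array([356.7, 146.3]), 0.17)]
printer [(array([304.9, 154.7]), 0.72)]
0.7
```

View pics/side0.png

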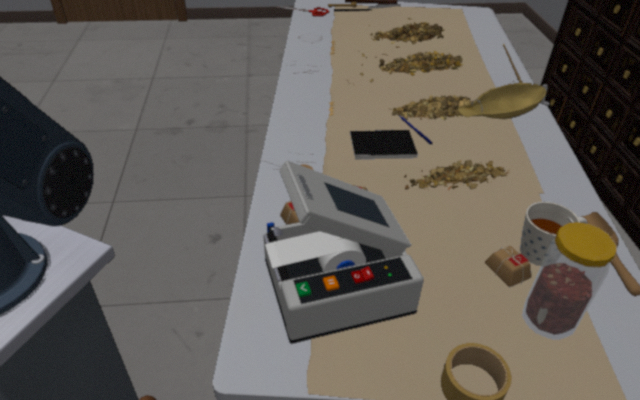

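View pics/top0.png

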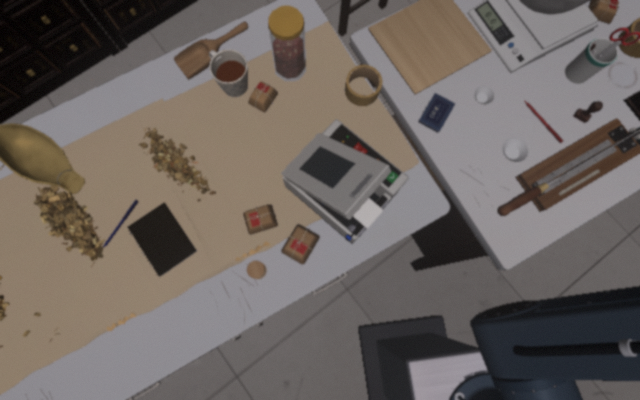

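```bash
python3 - <<'E'
import cv2
im=cv2.imread('pics/side0.png'); cv2.imwrite('pics/side0c.png',cv2.resize(im[152:350,250:430],None,fx=3,fy=3,interpolation=cv2.INTER_CUBIC))
E
cat > h.py <<'E'
import numpy as np, cv2
from scipy.spatial.transform import Rotation as R
from rig import get_obs, imaging
np.set_printoptions(precision=4,suppress=True)
P={c:imaging.camera_params(c) for c in ('side','top')}
def ray(c,uv):
    p=P[c]; d=np.linalg.inv(p['camera_matrix'])@np.array([uv[0],uv[1],1.]); return np.array(p['xyz']),R.from_quat(p['rotation']).apply(d)
def atz(c,uv,z):
    o,d=ray(c,uv); return o+d*(z-o[2])/d[2]
def proj(c,X):
    p=P[c]; x=R.from_quat(p['rotation']).inv().apply(np.asarray(X)-p['xyz']); x=x@np.array(p['camera_matrix']).T; return (x/x[...,2:])[...,:2]
E
python3 - <<'E'
from h import *
im=cv2.imread('pics/side0.png'); hsv=cv2.cvtColor(im,cv2.COLOR_BGR2HSV)[250:310,280:400]
for n,lo,hi in (('g',45,85),('o',9,20),('r',170,180),('r2',0,6)):
    m=((hsv[...,0]>=lo)&(hsv[...,0]<=hi)&(hsv[...,1]>130)&(hsv[...,2]>90)).astype(np.uint8)
    _,_,s,c=cv2.connectedComponentsWithStats(m)
    for a,b in zip(s[1:],c[1:]):
        if a[4]>15:
            uv=b+[280,250]; print(n,uv,a,atz('side',uv,0.101))
for uv in [(303.,184.6)]: pass
E
```

```text
g [302.1493 288.3433] [17 33 12 11 67] [0.5566 0.1448 0.101 ]
o [330.3585 282.4151] [ 43  26  16  14 159] [0.5903 0.1739 0.101 ]
r2 [362.7007 274.415 ] [ 72  17  21  15 147] [0.6291 0.2104 0.101 ]
```

View pics/side0c.png

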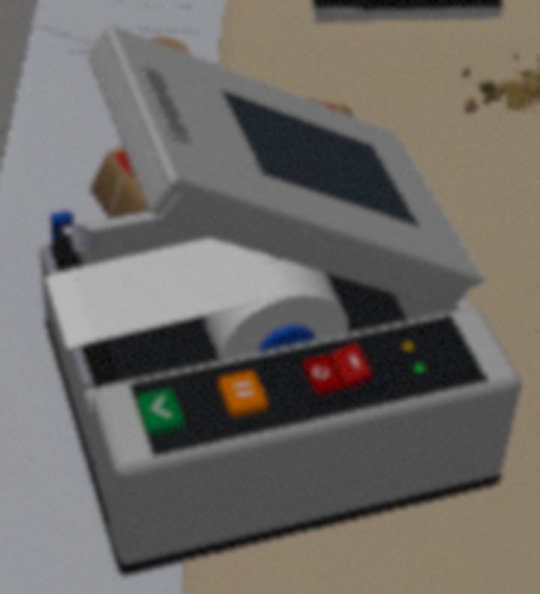

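```bash
cat >> h.py <<'E'
def frame(b): return lambda X:R.from_euler('z',b[2]).apply(X)+[b[0],b[1],0]
def cov(th,x,z):  # printer-frame x,z of a cover point given shut coords
    dx,dz=x-.104,z-.092; c,s=np.cos(th),np.sin(th)
    return .104+c*dx+s*dz, .092-s*dx+c*dz
E
python3 - <<'E'
from h import *
from scipy.optimize import least_squares
S=np.array([(303,288.5),(330.8,282.8),(367.3,273),(291.3,342.7),(416,312),(287.3,162),(310,213),(305.1,184.6)])
T=np.array([(390.3,176.6),(359.1,182.1)])
def model(p):
    b=p[:3];xf,yk,th,xr=p[3:]
    L=[(xf,yk,.102),(xf+.044,yk,.102),(xr,yk,.104),(-.108,-.094,0.003),(.108,-.094,.003)]
    for x,y in((-.109,.094),(-.109,-.034),(-.09,.03)):
        X,Z=cov(th,x,.112); L.append((X,y,Z))
    W=frame(b)(np.array(L)); return W
def f(p):
    W=model(p); return np.r_[(proj('side',W)-S).ravel(), .7*(proj('top',W[[0,7]])-T).ravel()]
r=least_squares(f,[.6,.25,.71,-.07,-.063,.7,.02],loss='soft_l1')
print(r.x,np.degrees(r.x[2])); print(f(r.x).reshape(-1,2)); print(model(r.x))
F=frame(r.x)
print('hinge',F([.104,.03,.092]),'cf shut',F([-.09,.03,.112]))
print('top hinge px',proj('top',F([.104,.03,.092])))
np.save('pose.npy',r.x)
o=get_obs(); print(R.from_quat(o['tool_rot']).as_matrix())
for t in ('herb_packet_0','herb_packet_1','string_spool'):
  for d in imaging.tip_of('top',t)[:2]: print(t,d['confidence'],atz('top',d['pixel'],0))
E
```

```text
[ 0.574   0.2526  0.7252 -0.0834 -0.0702  0.5629  0.0199] 41.54900657883033
[[ 0.0486 -0.175 ]
 [ 0.0642 -0.6491]
 [ 0.0466  0.2149]
 [ 0.868   0.6562]
 [ 0.6813  0.7657]
 [-1.1999 -2.6773]
 [-1.7239 -1.9892]
 [ 1.7046  2.4545]
 [ 1.8046 -0.2213]
 [-0.3055  2.6685]]
[[0.5582 0.1447 0.102 ]
 [0.5911 0.1739 0.102 ]
 [0.6355 0.2132 0.104 ]
 [0.5555 0.1106 0.003 ]
 [0.7172 0.2538 0.003 ]
 [0.4627 0.2795 0.2226]
 [0.5476 0.1837 0.2226]
 [0.5171 0.2423 0.2124]]
hinge [0.6319 0.344  0.092 ] cf shut [0.4867 0.2153 0.112 ]
top hinge px [300.6405 157.4113]
[[ 0.      0.3399 -0.9405]
 [-0.0001 -0.9405 -0.3399]
 [-1.      0.0001  0.    ]]
herb_packet_0 0.82 [0.5226 0.4627 0.    ]
herb_packet_0 0.77 [0.4436 0.3736 0.    ]
herb_packet_1 0.82 [0.5226 0.4627 0.    ]
herb_packet_1 0.77 [0.4436 0.3736 0.    ]
string_spool 0.79 [0.3912 0.4863 0.    ]
```

```bash
cat >> h.py <<'E'
b=np.load('pose.npy')
def to(name,X):
    o=get_obs(); T=R.from_quat(o['tool_rot']); print(name,'tool shift mm',np.round(T.inv().apply(np.array(X)-o['position'])*1000,1))
def st():
    o=get_obs(); F=R.from_euler('z',b[2]).inv(); p=np.array(o['position'])-[b[0],b[1],0]
    print('t',o['time'],'pos',np.array(o['position']),'printer',F.apply(p),'f',np.array(o['ft_force']),'g',o['grip_width'])
    Rd=np.column_stack([[0,0,-1],-F.inv().as_matrix()[:,1] if 0 else F.inv().apply([0,-1,0]),F.inv().apply([-1,0,0])])
    print('rotfix deg',np.degrees((R.from_quat(o['tool_rot']).inv()*R.from_matrix(Rd)).as_rotvec()))
E
python3 -m inch '[[0,[-40,0,0],[-10.5,0,0]],[0,[-40,0,0],[-10.5,0,0]],[0,[0,-21,-58],[0,0,0]],[0,[0,-21,-58],[0,0,0]],[0,[0,-21,-58],[0,0,0]],[0,[0,-21,-58],[0,0,0]],[0,[0,-21,-58],[0,0,0]],[0,[0,-21,-58],[0,0,0]],[0,[0,-21,-58],[0,0,0]],[0,[0,-21,-58],[0,0,0]]]' 20
python3 -c "
from h import *
st(); F=frame(b)
for th in (.62,.56): 
  x,z=cov(th,-.09,.112); to(th,F([x,.03,z]))"
```

```text
time: 2.1
position: [0.4531, -0.1526, 0.3057]
tool_rot: [0.664, 0.244, -0.661, 0.25]
ft_force: [1.1, 0.2, -1.0]
grip_width: 0.0012
t 2.1 pos [ 0.4531 -0.1526  0.3057] printer [-0.3592 -0.223   0.3057] f [ 1.0856  0.1776 -0.9938] g 0.0012474435600645204
rotfix deg [-0.6077 -0.0434 -0.5551]
0.62 tool shift mm [  82.5 -257.1 -314.2]
0.56 tool shift mm [  91.5 -257.1 -306.7]
```

```bash
python3 -m inch '[[0,[0,-37,-45],[-0.6,0,-0.5]],[0,[0,-37,-45],[0,0,0]],[0,[0,-37,-45],[0,0,0]],[0,[0,-37,-45],[0,0,0]],[0,[0,-37,-45],[0,0,0]],[0,[10,-37,-45],[0,0,0]],[0,[40,-35,-40],[0,0,0]],[0,[0,0,0],[0,0,0]]]'
python3 - <<'E'
from h import *
st(); F=frame(b)
for th in (.62,.56): 
  x,z=cov(th,-.09,.112); to(th,F([x,.03,z]))
im=imaging.camera('side'); c=im[130:330,200:440]
cv2.imwrite('pics/side1.png',cv2.resize(c,None,fx=3,fy=3,interpolation=cv2.INTER_CUBIC)[...,::-1]); 
print(proj('side',np.array(get_obs()['position'])))
E
```

```text
time: 3.1
position: [0.5186, 0.258, 0.2595]
tool_rot: [0.664, 0.251, -0.657, 0.254]
ft_force: [-0.2, 0.1, 0.3]
grip_width: 0.0005
t 3.1 pos [0.5186 0.258  0.2595] printer [-0.0379  0.0408  0.2595] f [-0.1732  0.0845  0.3264] g 0.0004635008588655033
rotfix deg [ 0.3635 -0.4762 -0.4556]
0.62 tool shift mm [38.5 10.5  4.8]
0.56 tool shift mm [47.4 10.3 12.4]
[312.9299 156.2657]
```

View pics/side1.png

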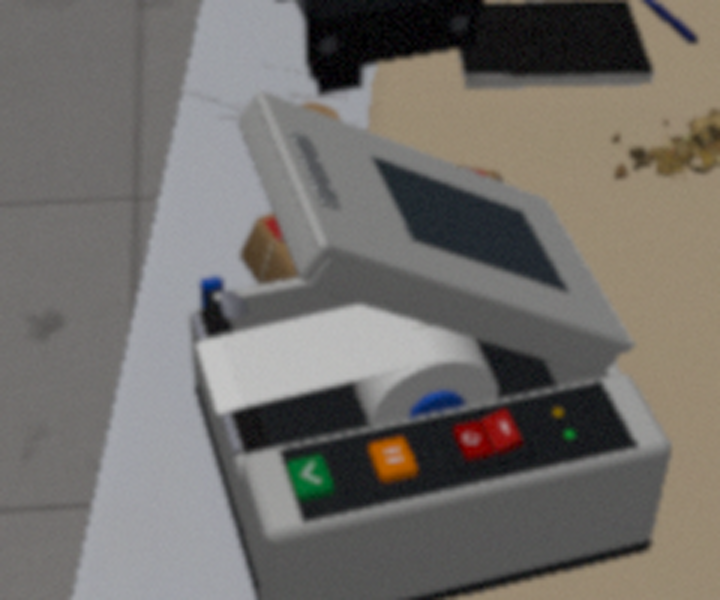

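```bash
python3 -m inch '[[0,[20,10,0],[0.4,-0.5,-0.4]],[0,[18,0,0],[0,0,0]],[0,[8,0,4],[0,0,0]],[0,[12,0,8],[0,0,0]]]'; python3 -m inch '[[0,[12,0,8],[0,0,0]],[0,[12,0,7],[0,0,0]]]'
python3 -c "
from h import *
st()"
```

```text
time: 3.65
position: [0.5223, 0.2355, 0.2039]
tool_rot: [0.666, 0.246, -0.659, 0.249]
ft_force: [-0.1, 0.2, 0.6]
grip_width: 0.0002
time: 3.9
position: [0.5121, 0.2225, 0.1798]
tool_rot: [0.667, 0.245, -0.658, 0.248]
ft_force: [-0.3, 1.2, 0.5]
grip_width: 0.0006
t 3.9 pos [0.5121 0.2225 0.1798] printer [-0.0662  0.0185  0.1798] f [-0.3289  1.1744  0.4633] g 0.0005522051223894407
rotfix deg [-0.8097 -0.5745 -0.4918]
```

```bash
python3 -m inch '[[0,[12,-5,5],[-0.8,-0.5,-0.5]],[0,[12,-3,4],[0,0,0]],[0,[12,0,3],[0,0,0]],[0,[10,0,2],[0,0,0]]]'
python3 - <<'E'
from h import *
st()
im=imaging.camera('side'); c=im[130:330,200:440]
cv2.imwrite('pics/side2.png',cv2.resize(c,None,fx=3,fy=3,interpolation=cv2.INTER_CUBIC)[...,::-1])
E
```

```text
time: 4.4
position: [0.4967, 0.2166, 0.1321]
tool_rot: [0.662, 0.25, -0.661, 0.25]
ft_force: [-0.4, -0.3, 0.9]
grip_width: 0.0004
t 4.4 pos [0.4967 0.2166 0.1321] printer [-0.0817  0.0243  0.1321] f [-0.4354 -0.3245  0.9109] g 0.00044141361920384915
rotfix deg [-0.1541 -0.1076 -0.0453]
```

View pics/side2.png

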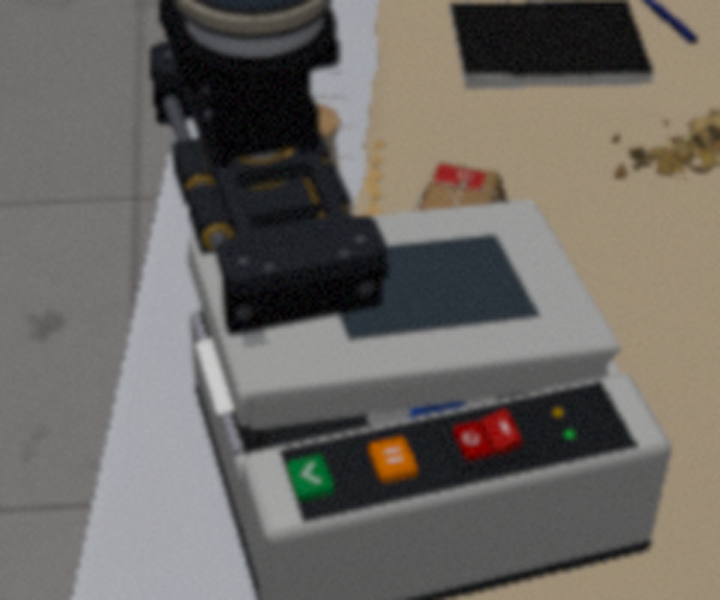

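```bash
python3 -m inch '[[0,[8,0,1],[0,0,0]],[0,[6,0,1],[0,0,0]],[0,[5,0,0],[0,0,0]]]';  python3 -m inch '[[0,[4,0,0],[0,0,0]]]'; python3 -m inch '[[0,[3,0,0],[0,0,0]]]'; python3 -c "
from h import *
st()"
```

```text
time: 4.82
position: [0.4949, 0.2152, 0.1113]
tool_rot: [0.662, 0.25, -0.661, 0.25]
ft_force: [-1.4, -1.7, 5.9]
grip_width: 0.0005
time: 4.95
position: [0.4947, 0.215, 0.1078]
tool_rot: [0.661, 0.25, -0.661, 0.251]
ft_force: [-3.7, -2.6, 15.9]
grip_width: 0.0004
time: 5.08
position: [0.4946, 0.2149, 0.1061]
tool_rot: [0.661, 0.25, -0.661, 0.251]
ft_force: [-4.5, -1.5, 18.2]
grip_width: 0.0002
t 5.075 pos [0.4946 0.2149 0.1061] printer [-0.0844  0.0245  0.1061] f [-4.5073 -1.4845 18.2484] g 0.00016535168459536103
rotfix deg [-0.0717  0.0072 -0.0547]
```

```bash
python3 -m inch '[[0,[3,0,0],[0,0,0]],[0,[-20,0,0],[0,0,0]],[0,[-40,0,0],[0,0,0]],[0,[-20,20,-20],[0,0,0]],[0,[0,40,-40],[0,0,0]],[0,[0,30,-35],[0,0,0]],[0,[0,0,0],[0,0,0]]]'
python3 - <<'E'
from h import *
st()
im=imaging.camera('side'); c=im[130:330,200:440]
cv2.imwrite('pics/side3.png',cv2.resize(c,None,fx=3,fy=3,interpolation=cv2.INTER_CUBIC)[...,::-1])
for t in ('rocker_on','feed_key_top','pause_key_top','cover_front'): print(t,[(np.round(d['pixel'],1),round(d['confidence'],2)) for d in imaging.tip_of('side',t)[:2]])
F=frame(b); print(proj('side',F([[b[6],b[4],.104],[b[3],b[4],.102],[b[3]+.044,b[4],.102],[-.09,.03,.112]])))
E
```

```text
time: 5.95
position: [0.629, 0.2117, 0.1872]
tool_rot: [0.663, 0.251, -0.66, 0.251]
ft_force: [-0.9, -0.1, -0.3]
grip_width: 0.0001
t 5.95 pos [0.629  0.2117 0.1872] printer [ 0.014  -0.0671  0.1872] f [-0.8733 -0.0709 -0.3259] g 0.0001450609004916711
rotfix deg [ 0.0113 -0.225  -0.1304]
rocker_on [(array([367.6, 270.6]), 0.48)]
feed_key_top [(array([302. , 286.7]), 0.64)]
pause_key_top [(array([332.5, 280.9]), 0.58)]
cover_front [(array([278.7, 240. ]), 0.76), (array([351.6, 205.3]), 0.68)]
[[367.3466 273.2149]
 [303.0486 288.325 ]
 [330.8642 282.1509]
 [282.6101 239.0922]]
```

View pics/side3.png

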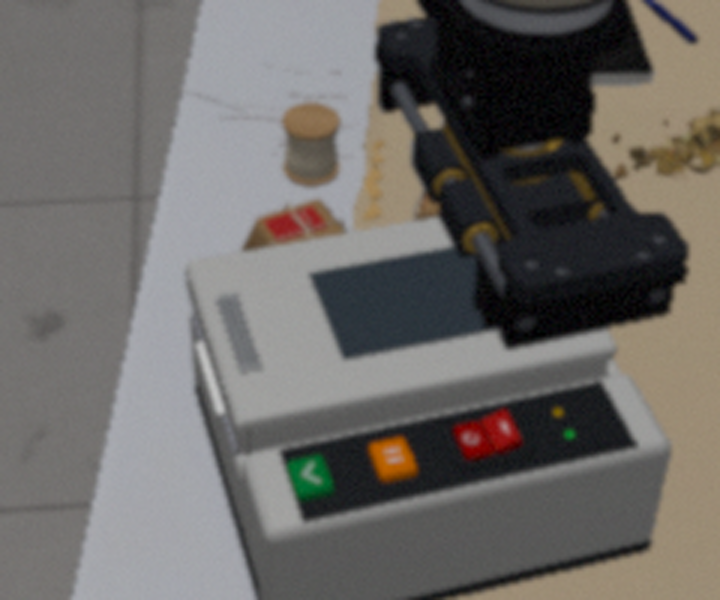

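```bash
python3 -m inch '[[0,[25,3,-10],[0,-0.2,0]],[0,[25,0,0],[0,0,0]],[0,[15,0,0],[0,0,0]],[0,[5,0,0],[0,0,0]],[0,[0,0,0],[0,0,0]]]'; python3 -c "
from h import *
st()"
```

```text
time: 6.82
position: [0.6295, 0.2178, 0.1173]
tool_rot: [-0.659, -0.252, 0.662, -0.252]
ft_force: [-0.8, -0.3, -0.5]
grip_width: 0.0004
t 6.825 pos [0.6295 0.2178 0.1173] printer [ 0.0185 -0.0628  0.1173] f [-0.7732 -0.2717 -0.4911] g 0.0003693616740940328
rotfix deg [0.2518 0.2584 0.0707]
```

Correct laterally (+7 mm y, −6 mm z) and press gradually.

```bash
python3 -m inch '[[0,[0,7,-6],[0.2,0.2,0]],[0,[0,0,0],[0,0,0]]]'; python3 -c "
from h import *
st()"
```

```text
time: 7.08
position: [0.6405, 0.2167, 0.1191]
tool_rot: [0.662, 0.251, -0.66, 0.251]
ft_force: [-0.2, -0.4, -0.0]
grip_width: 0.0007
t 7.075 pos [0.6405 0.2167 0.1191] printer [ 0.0259 -0.071   0.1191] f [-0.2307 -0.3769 -0.0341] g 0.000739323516278566
rotfix deg [ 0.039  -0.1281 -0.042 ]
```

```bash
python3 -m inch '[[0,[6,0,0],[0,0,0]],[0,[4,0,0],[0,0,0]]]'; python3 -m inch '[[0,[3,0,0],[0,0,0]]]';  python3 -m inch '[[0,[3,0,0],[0,0,0]]]'; python3 -m inch '[[0,[2,0,0],[0,0,0]]]'; python3 -c "
from h import *
st()"
```

```text
time: 7.32
position: [0.6413, 0.2166, 0.1096]
tool_rot: [0.663, 0.251, -0.66, 0.251]
ft_force: [0.3, -0.1, -0.3]
grip_width: 0.0005
time: 7.45
position: [0.6416, 0.2168, 0.1066]
tool_rot: [0.663, 0.251, -0.659, 0.251]
ft_force: [0.0, 0.3, 5.5]
grip_width: 0.0004
time: 7.58
position: [0.6422, 0.2173, 0.104]
tool_rot: [0.664, 0.251, -0.659, 0.251]
ft_force: [1.7, 0.7, 1.1]
grip_width: 0.0006
time: 7.7
position: [0.642, 0.2171, 0.1021]
tool_rot: [0.663, 0.251, -0.659, 0.251]
ft_force: [-2.4, -0.3, 11.1]
grip_width: 0.0003
t 7.7 pos [0.642  0.2171 0.1021] printer [ 0.0274 -0.0716  0.1021] f [-2.3651 -0.3492 11.1106] g 0.000339101457038999
rotfix deg [ 0.0253 -0.3264 -0.1331]
```

```bash
python3 -m inch '[[0,[1,0,0],[0,0,0]],[0,[-25,0,0],[0,-0.3,0]],[0,[-30,0,0],[0,0,0]],[0,[0,0,35],[0,0,0]],[0,[0,0,40],[0,0,0]],[0,[0,0,33],[0,0,0]],[0,[0,0,0],[0,0,0]]]'
python3 - <<'E'
from h import *
st()
im=imaging.camera('side'); c=im[130:330,200:440]
cv2.imwrite('pics/side4.png',cv2.resize(c,None,fx=3,fy=3,interpolation=cv2.INTER_CUBIC)[...,::-1])
E
```

```text
time: 8.57
position: [0.5567, 0.1429, 0.1566]
tool_rot: [-0.659, -0.251, 0.663, -0.253]
ft_force: [0.8, 0.4, -0.4]
grip_width: 0.0004
t 8.575 pos [0.5567 0.1429 0.1566] printer [-0.0857 -0.0706  0.1566] f [ 0.7883  0.4028 -0.3576] g 0.00042637090677701055
rotfix deg [ 0.1333  0.3168 -0.0618]
```

View pics/side4.png

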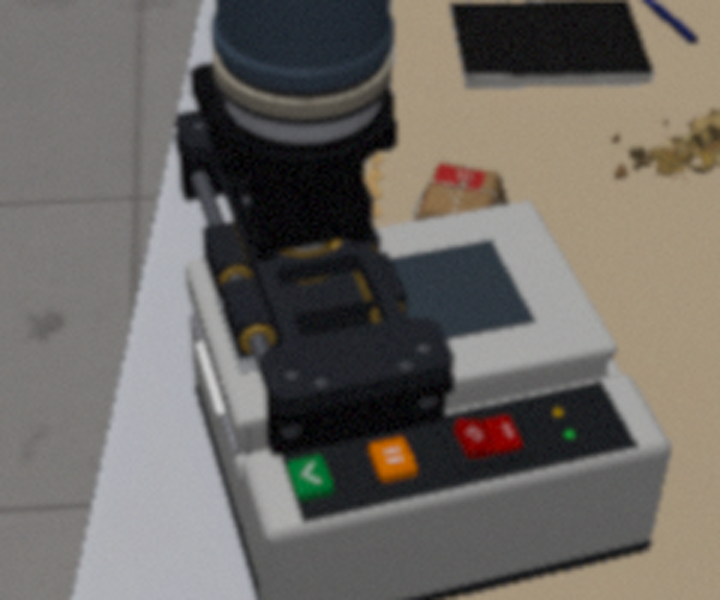

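```bash
python3 -m inch '[[0,[22,0,-2],[0,0.2,0]],[0,[18,0,0],[0,0,0]],[0,[6,0,0],[0,0,0]],[0,[0,0,0],[0,0,0]]]'; python3 -c "
from h import *
st()"
```

```text
time: 9.12
position: [0.5658, 0.1471, 0.1102]
tool_rot: [0.664, 0.251, -0.658, 0.254]
ft_force: [-0.2, 0.1, 0.9]
grip_width: 0.0006
t 9.125 pos [0.5658 0.1471 0.1102] printer [-0.076  -0.0735  0.1102] f [-0.154   0.1175  0.9414] g 0.0006092026493924651
rotfix deg [ 0.2373 -0.39   -0.3836]
```

```bash
python3 -m inch '[[0,[0,-3,7],[0,-0.4,-0.3]],[0,[4,0,0],[0,0,0]]]'; python3 -c "
from h import *
st()"; python3 -m inch '[[0,[3,0,0],[0,0,0]]]';  python3 -m inch '[[0,[3,0,0],[0,0,0]]]'; python3 -m inch '[[0,[2,0,0],[0,0,0]]]';python3 -c "
from h import *
st()"
```

```text
time: 9.38
position: [0.5594, 0.145, 0.1071]
tool_rot: [0.661, 0.252, -0.66, 0.253]
ft_force: [-0.0, 0.9, -0.1]
grip_width: 0.0004
t 9.375 pos [0.5594 0.145  0.1071] printer [-0.0823 -0.0708  0.1071] f [-0.0365  0.9035 -0.1   ] g 0.0003559822405933093
rotfix deg [ 0.2676 -0.0819 -0.1587]
time: 9.5
position: [0.5596, 0.145, 0.1043]
tool_rot: [0.662, 0.252, -0.659, 0.253]
ft_force: [-0.6, 0.1, -0.2]
grip_width: 0.0005
time: 9.62
position: [0.5597, 0.145, 0.1014]
tool_rot: [0.662, 0.251, -0.659, 0.253]
ft_force: [-0.8, 0.6, 2.6]
grip_width: 0.0006
time: 9.75
position: [0.5597, 0.145, 0.0995]
tool_rot: [0.662, 0.251, -0.659, 0.253]
ft_force: [-1.2, -0.9, 2.9]
grip_width: 0.0005
t 9.75 pos [0.5597 0.145  0.0995] printer [-0.0821 -0.071   0.0995] f [-1.2168 -0.8731  2.8993] g 0.00046945054260641325
rotfix deg [ 0.2577 -0.1395 -0.1959]
```

```bash
python3 -m inch '[[0,[2,0,0],[0,0,0]]]';  python3 -m inch '[[0,[2,0,0],[0,0,0]]]'; python3 -m inch '[[0,[2,0,0],[0,0,0]]]'
```

```text
time: 9.88
position: [0.5598, 0.145, 0.0981]
tool_rot: [0.662, 0.251, -0.659, 0.253]
ft_force: [-3.1, -0.2, 15.7]
grip_width: 0.0004
time: 10.0
position: [0.5598, 0.145, 0.098]
tool_rot: [0.662, 0.251, -0.659, 0.253]
ft_force: [-5.2, -1.7, 20.2]
grip_width: 0.0003
time: 10.12
position: [0.5598, 0.145, 0.0981]
tool_rot: [0.662, 0.251, -0.659, 0.254]
ft_force: [-4.2, -0.8, 15.6]
grip_width: 0.0008
```

```bash
python3 -m inch '[[0,[-15,0,0],[0,0,0]],[0,[-40,0,0],[0,0,0]],[0,[-50,0,0],[0,0,0]],[0,[-40,30,30],[0,0,0]],[0,[0,45,40],[0,0,0]],[0,[0,45,40],[0,0,0]],[0,[0,45,40],[0,0,0]],[0,[0,0,0],[0,0,0]],[0,[0,0,0],[0,0,0]]]'
python3 - <<'E'
from h import *
st()
a=imaging.camera('side')[130:330,200:440]; t=imaging.camera('top')[110:280,220:424]
a,t=[cv2.resize(i,(600,500) if k else (600,500),interpolation=cv2.INTER_CUBIC)[...,::-1] for k,i in enumerate((a,t))]
cv2.imwrite('pics/end.png',cv2.resize(np.hstack([a,t]),(800,400)))
old=cv2.imread('pics/top0.png')
for n in ('rocker_on','feed_key_top','pause_key_top','cover_front','printer'): print(n,[(np.round(d['pixel'],1),round(d['confidence'],2)) for d in imaging.tip_of('side',n)[:1]])
for n in ('herb_packet_0','string_spool'):
  for d in imaging.tip_of('top',n)[:2]: print(n,atz('top',d['pixel'],0))
F=frame(b); print(proj('side',F([[-.09,.03,.112]])))
E
```

```text
time: 11.25
position: [0.5601, -0.0839, 0.2515]
tool_rot: [0.664, 0.25, -0.656, 0.256]
ft_force: [-0.0, -0.3, 0.7]
grip_width: 0.0006
t 11.25 pos [ 0.5601 -0.0839  0.2515] printer [-0.2336 -0.2426  0.2515] f [-0.0366 -0.2787  0.6754] g 0.0006294810219063085
rotfix deg [ 0.4233 -0.4339 -0.6826]
rocker_on [(array([368.5, 270.7]), 0.65)]
feed_key_top [(array([301.7, 287. ]), 0.68)]
pause_key_top [(array([329.1, 280.4]), 0.63)]
cover_front [(array([305.3, 185.5]), 0.68)]
printer [(array([337.7, 288. ]), 0.67)]
herb_packet_0 [0.4459 0.3746 0.    ]
herb_packet_0 [0.5216 0.4668 0.    ]
string_spool [0.4006 0.4782 0.    ]
[[282.6101 239.0922]]
```

View pics/end.png

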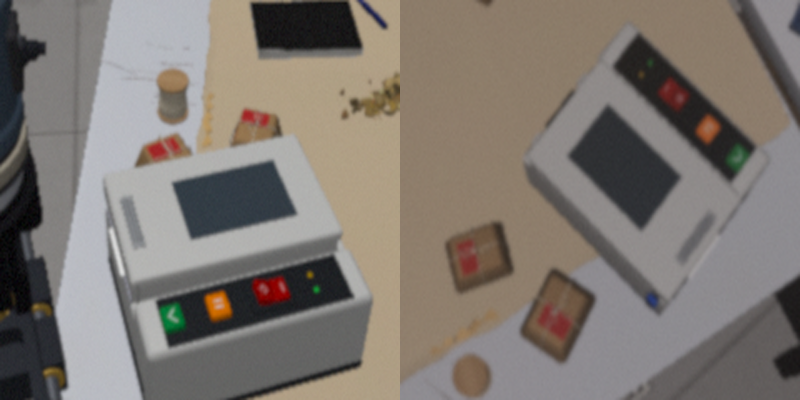

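```bash
python3 - <<'E'
from h import *
new=imaging.camera('top')[...,::-1]; old=cv2.imread('pics/top0.png')
g=lambda i:cv2.cvtColor(np.ascontiguousarray(i),cv2.COLOR_BGR2GRAY)
for n,(x,y,w) in dict(spool=(242,256,32),p0=(278,222,46),p1=(240,198,40)).items():
    r=cv2.matchTemplate(g(new)[y-6:y+w+6,x-6:x+w+6],g(old)[y:y+w,x:x+w],cv2.TM_CCOEFF_NORMED); print(n,cv2.minMaxLoc(r)[1::2],'(6,6)=unmoved')
imaging.camera('side')
print([(np.round(d['pixel'],1),d['confidence']) for d in imaging.tip_of('side','cover_front')],[(np.round(d['pixel'],1),d['confidence']) for d in imaging.tip_of('top','cover_front')])
print(proj('top',frame(b)([-.09,.03,.112])))
E
```

```text
spool (0.9959980249404907, (6, 6)) (6,6)=unmoved
p0 (0.9986323118209839, (6, 6)) (6,6)=unmoved
p1 (0.9979992508888245, (6, 6)) (6,6)=unmoved
[(array([277.8, 238.9]), 0.68)] [(array([368.8, 209.3]), 0.71)]
[367.4149 210.2213]
```

```bash
python3 -c "
from rig import robot,get_obs
print(get_obs()['time'],robot.hand_in())"
```

```text
the job is handed in; nothing more can be done
11.9 None
```

The job is handed in at 11.9 s of the 48 s allowed. The cover is shut, the printer is switched on, and the feed key has been pressed and let up, in that order and with shut fingertips.

- **Cover:** I pushed it to a firm stop at about 18 N. Both cameras showed it still shut about 6 s after release. I judged the latch from that, since I could not read it directly.
- **Rocker:** The force went from 5.5 N to 1.1 N as it snapped over, then rose to 11 N at its stop. In the pictures its "O" half now stands raised.
- **Feed key:** It went down 4 mm to a hard stop (TCP at z 0.098, up to 20 N). I then released it and drew the arm clear.
- **Surroundings:** Image matching showed the two packets and the spool unmoved. The printer and the orange key appeared at the same pixels as before, and I never pressed the orange key.

**Checks that disagreed:**
- One late network reading put the cover front back at its open position. The pictures contradicted it, and a repeat in both cameras matched the shut position to within about 5 pixels.
- The network also put the spool about 12 mm from its first estimate, which the image matching showed was noise.

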